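# Drift the filter holder's cover into line and fit its bolt

## Task

The cover of the filter holder hangs on one bolt and has swung out of line. Work the drift pin gently through the cover's larger hole into the body's hole below until its collar lies flat on the cover, so that the cover is pulled into line, and leave it there; then fit the loose bolt fully home in the smaller hole. Feel your way and do not force either pin, and leave the bottles and the beaker alone.

Things in the scene. Friction and masses are not known exactly. Their poses are not given: they have to be found in the camera images.
- holder: Fixed stainless filter holder, 140 (x) x 170 (y) x 62 mm, under an 8 mm cover of the same outline (top 70 mm above the bench; sight glass 48 mm across, 6 mm high, mid-cover). Origin: centre of the underside, z up, x from the fitted bolt to the edge with the two open through holes, both at x = 48 mm: larger at y = +45, smaller at y = -45. The pose of the body only, not of the swung cover.
- fitted_bolt (a point): Axis of the bolt already fitted (holder x = -50 mm, y = 0), at the cover's top face; head 20 mm across, 11 mm high. The cover turns level about it with stiff dry friction (2 to 3 N at its holes) and starts anywhere up to 0.15 rad either way, so its open holes lie up to 16 mm to either side of the body's, along the arc. The swing is not measured: see it or feel for it.
- drift_hole (a point): Centre of the larger hole of the fixed body (16.5 mm across, straight, through the body's 62 mm), projected up to the cover's top face (70 mm above the bench). The cover's hole of the same size is in line with it when the cover is true.
- bolt_hole (a point): Centre of the smaller hole of the fixed body (14 mm across, through), projected up to the cover's top face (70 mm above the bench).
- stand: Fixed white plastic stand, 60 (x) x 120 (y) mm, 62 mm high, with two vertical 17 mm through holes at y = +32 and -32 mm. Drift pin and bolt hang in it by their collars, either one in either hole. Origin: centre of its underside.
- drift: Steel drift pin, about 120 g, upright. Origin: centre of the collar's underside; z up. Collar 26 mm across, 6 mm thick; above it a square handle 16 x 16 mm, its sides along x and y, from 6 to 48 mm above the origin. Below: a straight shank 15 mm across down to -24 mm, then a slight taper to a blunt 10 mm nose at -55.5 mm, end at -56 mm.
- bolt: Steel bolt with a plain shank (it is dropped in, not screwed), about 90 g, upright. Origin: centre of the collar's underside; z up. Collar 24 mm across, 5 mm thick; above it a round dark knob 18 mm across, from 5 to 39 mm. Below: shank 12 mm across to -25 mm, tapering to 7 mm across at the end, -32 mm.
- white_bottle: White plastic bottle with a black cap, 68 mm across, 160 mm high, bystander. Origin: centre of its underside.
- amber_bottle: Small amber glass bottle, 48 mm across, 100 mm high, bystander. Origin: centre of its underside.
- beaker: Glass beaker, 66 mm across, 85 mm high, bystander. Origin: centre of its underside.

How it is judged:
By the outcome, as a careful person would: the job done as asked, in the order asked, and still so for the second after the job is handed in, with the robot touching nothing.
It also fails if it takes over 72 s, if anything falls off the work surface, if the arm or the gripper's body presses on something with over 40 N, if the wrist force passes 120 N, or if a joint passes its speed limit or range.

## Robot

A 6-joint arm with a two-finger parallel gripper is mounted at the origin on the work surface. World frame = base frame: x ahead of the robot, y to its left, z up, the work surface at z = 0. Lengths are in m, angles in rad, forces in N, time in s.
With the tool pointing down it reaches from about 0.425 to 0.95 m from the base axis. Payload 14.7 kg.
Tool frame: the origin (TCP) lies at the very end of the fingers, on their centre line; the grasp point (between the pads) lies 19 mm behind it; x points along the fingers, z is the direction in which the jaws open and shut, and the axes are right-handed (so a half turn about x gives the same grasp; the last joint's range is limited). The gripper opens to 85 mm and grips with 20 to 120 N. Pads are 22 mm wide; open, the fingers measure 114 mm over their backs; the gripper's body (76 mm by 85 mm) begins 54 mm behind the grasp point. The pads swing forward as they close: fully open they stand 13 mm farther back than shut.
Start: joints at [1.232, 0.48, 1.596, -0, 1.065, -0.047], TCP at [0.187, 0.623, 0.206] pointing down, gripper open.
Joint ranges: [-2.75, 2.75], [-0.82, 2.05], [0.23, 2.67], [-1.56, 4.7], [0.09, 2.69], [-2.92, 2.92]. Speed limits (rad/s): [1.89, 1.89, 2.39, 3.01, 3.01, 3.01].

## Interface

Orientations are given as a rotation vector (axis times angle).
In Python, from cell import r, eyes, order, nets gives the robot as it stands. The module is installed in compiled form; this text tells all that it offers.
- The arm moves only by the tool drive_tool, never from a script. Its argument "targets" is a list that holds one entry, the list of rows, each a list of 5 numbers: the shift along the tool's x, y, z in m, then the turn about the tool's x in rad, then the closure, from 0 (fully open) to 1 (shut). In form: [[[x, y, z, twist, claw], ...]]. A call has 1 to 20 rows; each row is the pose to reach, as a shift and turn from the pose commanded when the call began, along the tool's axes at that moment; what a row does not reach only later rows make up. A row lasts 1/8 s, in which the tool goes at most 62.5 mm and 10.7 degrees, less where a joint would pass 70% of its speed; a pose out of reach is approached as far as the arm can. A call with a gripper value outside its range is refused whole. The fingers move at their own pace and stop on an object; "squeeze" is the grip in N (left out, the last holds). Time passes only in rows, so rows that repeat a pose let the fingers close. It gives the time, the measured TCP pose, the force and the opening at its end, in the units of the state.
- r.observe(): the state, without advancing time (a new reading comes with each control period).
- eyes.get_image(name): name is "scene" or "top" or "wrist"; returns (picture, depth): 384x512x3 uint8, red, green, blue; 384x512 float32, m along the optical axis (not along the pixel's ray), 0 where there is no reading.
- eyes.get_calibration(name): a dict with "vertical_fov" (degrees; the focal length in pixels is half the picture's height over the tangent of half this angle, whatever the lens; pixels are square), "cx", "cy" (the principal point, pixels), "world_from_camera" (4x4, takes a point from camera to world coordinates). Camera axes: x right, y up, looking along -z (the intrinsics and any distortion apply to the point x, -y, -z); pixel columns grow to the right and rows downward; lengths in m; the calibration is good to about 2 mm. The wrist camera is an equidistant fisheye: a pixel r from the principal point sees the ray r / f radians off the axis. A picture is of the moment at which its call begins: read the wrist's pose just before it. get_calibration takes no time and is no camera call; for the wrist camera it gives the pose at the moment of the call.
- order.hand_in(): hands the job in, once; it reports no verdict.
Trained networks look in the newest picture that a camera, given by its name, has taken for a name from the list of things; names that differ only in an ending like _2 or _b are one class to them, and where a whole thing is asked for, a point or a joint stands for the part that bears it (a point fixed in the world has none). Each returns a list of dicts, best first, with "score" (0 to 1); they miss things now and then, are a little off and sometimes report something else, mostly with a low value. They report only what shows in the picture. A call takes as long as a camera call.
- nets.boxes_of(camera, thing): "box" ([left, top, width, height] as shares, 0 to 1, of the picture: columns of its width, rows of its height, round what is visible of it).
- nets.silhouettes(camera, thing): "mask" (384x512 bool, what is visible of it) and "box" ([left, top, width, height] as shares, 0 to 1, of the picture: columns of its width, rows of its height, round what is visible of it).
- nets.mark_of(camera, thing): "xy" ([column, row] as shares, 0 to 1, of the picture: columns of its width, rows of its height: a listed point, or the origin of a listed thing).
The state is a dict: "t": time; "joint_positions": joint angles; "dq": joint speeds; "joint_efforts": joint torques, N m; "position": TCP position; "ee_rot": TCP orientation; "force": force on the tool from outside, world axes, zero at the start; "torque": the same for the moment, N m; "opening": opening from 0.0 (shut) to 1.0 (fully open).
Only numpy, scipy, OpenCV 4.12 (cv2) and the standard library are available. Lean on these libraries where they do the work, as an engineer would, in place of code of your own. Each camera call takes 0.05 s, during which the arm holds its last target.

## Working session

There is one attempt and no reset: what is moved stays moved. The work goes in short steps, Python scripts to look and compute and a tool call to move; the robot and the scene stay as the last step left them, time stands still between calls to the robot, and variables do not carry over. Pictures are saved under pics/ and viewed, and the job is handed in when it is done.

Besides the shell and the picture viewer there is one more tool, called after ">>>" by a JSON object that holds its "op" and its "data", one argument or row to a line. drive_tool: Moves the arm, as the interface text tells. Its arguments: {"type":"object","properties":{"targets":{"type":"array","items":{"type":"array","items":{"type":"array","items":{"type":"number"}}}},"squeeze":{"type":"number"}},"required":["targets"]}

```bash
mkdir -p pics
cat > h.py <<'E'
import numpy as np, cv2
from cell import r, eyes, order, nets
from scipy.spatial.transform import Rotation as R
def ray(name,px,cal=None):
    c=cal or eyes.get_calibration(name); f=192/np.tan(np.radians(c["vertical_fov"]/2))
    u=(px[0]-c["cx"]);v=(px[1]-c["cy"])
    M=np.array(c["world_from_camera"])
    if name=="wrist":
        rr=np.hypot(u,v);th=rr/f;s=np.sin(th)/max(rr,1e-9)
        d=np.array([u*s,-v*s,-np.cos(th)])
    else: d=np.array([u/f,-v/f,-1.])
    return M[:3,3],M[:3,:3]@d,d
def atz(name,px,z,cal=None):
    o,d,_=ray(name,px,cal); return o+d*(z-o[2])/d[2]
def atdepth(name,px,dep,cal=None):
    o,d,dc=ray(name,px,cal); return o+d*dep/(-dc[2])
def proj(name,P,cal=None):
    c=cal or eyes.get_calibration(name); f=192/np.tan(np.radians(c["vertical_fov"]/2))
    M=np.array(c["world_from_camera"]); p=M[:3,:3].T@(np.array(P)-M[:3,3])
    x,y,z=p[0],-p[1],-p[2]
    if name=="wrist":
        q=np.hypot(x,y);th=np.arctan2(q,z);k=f*th/max(q,1e-9)
        return np.array([c["cx"]+x*k,c["cy"]+y*k])
    return np.array([c["cx"]+f*x/z,c["cy"]+f*y/z])
def save(n,im): cv2.imwrite("pics/"+n+".png",im[:,:,::-1])
E
python3 - <<'E'
from h import *
np.set_printoptions(precision=4,suppress=True)
print(r.observe())
for n in ["scene","top","wrist"]:
    im,d=eyes.get_image(n); save(n+"0",im); np.save(n+"0d.npy",d); c=eyes.get_calibration(n);print(n,c)
E
```

```text
{'t': 0.0, 'joint_positions': array([ 1.2324,  0.4808,  1.5969,  0.    ,  1.0651, -0.0466]), 'dq': array([ 0.0004,  0.    , -0.0015, -0.0013,  0.0004,  0.0019]), 'joint_efforts': array([ -0.0015, -95.0643, -43.0179,  -0.0005,   0.0128,   0.    ]), 'position': array([0.1868, 0.6221, 0.2059]), 'ee_rot': array([-0.9923,  1.3343,  0.9912]), 'force': array([ 0.1557,  0.1129, -0.1036]), 'torque': array([ 0.0237,  0.0649, -0.0237]), 'opening': 1.0026893443081042}
scene {'vertical_fov': 52.00465556069467, 'cx': 261.435912768374, 'cy': 190.94217425544034, 'world_from_camera': array([[-0.8257, -0.4245,  0.3715,  0.9447],
       [ 0.5641, -0.6325,  0.5308,  0.4565],
       [ 0.0096,  0.6478,  0.7617,  0.7594],
       [ 0.    ,  0.    ,  0.    ,  1.    ]])}
top {'vertical_fov': 54.75485835866975, 'cx': 253.98648739415012, 'cy': 191.15923660854168, 'world_from_camera': array([[-0.0235,  0.9974, -0.0687,  0.5295],
       [-0.9996, -0.0245, -0.0141, -0.0366],
       [-0.0157,  0.0684,  0.9975,  1.0151],
       [ 0.    ,  0.    ,  0.    ,  1.    ]])}
wrist {'vertical_fov': 65.70646984690485, 'cx': 255.1859352415576, 'cy': 185.84066645736794, 'world_from_camera': array([[ 0.287 , -0.9203, -0.2658,  0.1191],
       [ 0.9579,  0.2754,  0.0808,  0.6417],
       [-0.0011, -0.2778,  0.9606,  0.3735],
       [ 0.    ,  0.    ,  0.    ,  1.    ]])}
```

View pics/scene0.png

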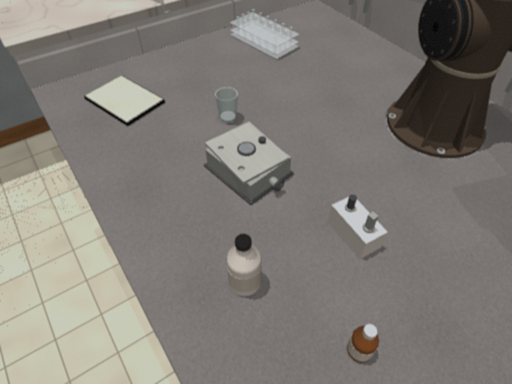

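View pics/top0.png

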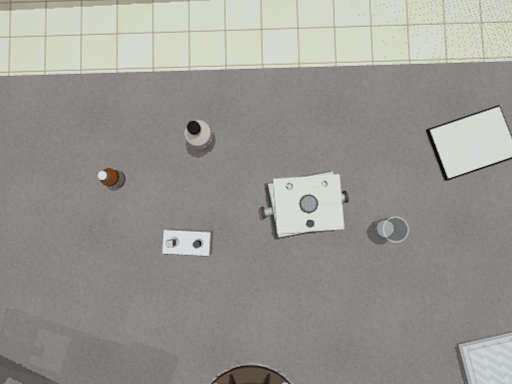

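Run:
```python
from h import *
np.set_printoptions(precision=4,suppress=True)
zs={"fitted_bolt":.07,"drift_hole":.07,"bolt_hole":.07,"drift":.062,"bolt":.062,"holder":0,"stand":0,"white_bottle":0,"amber_bottle":0,"beaker":0}
for n in ["top","scene"]:
    for k,z in zs.items():
        m=nets.mark_of(n,k)
        for q in m[:2]:
            px=np.array(q["xy"])*[512,384]; print(n,k,round(q["score"],2),px,atz(n,px,z))
print(r.observe()["t"])
```

```text
top fitted_bolt 0.79 [309.8112 224.9088] [ 0.5055 -0.1626  0.07  ]
top drift_hole 0.91 [284.0064 191.1168] [ 0.5929 -0.0999  0.07  ]
top drift_hole 0.54 [199.68   240.8064] [0.4718 0.1175 0.07  ]
top bolt_hole 0.79 [321.28  180.288] [ 0.6182 -0.1957  0.07  ]
top bolt_hole 0.4 [203.9808 141.5808] [0.7262 0.1029 0.07  ]
top drift 0.65 [172.9024 240.192 ] [0.4744 0.1876 0.062 ]
top bolt 0.53 [285.3888 185.8944] [ 0.6068 -0.1043  0.062 ]
top bolt 0.39 [198.1952 240.8832] [0.4712 0.1226 0.062 ]
top stand 0.78 [190.72   245.6064] [0.4551 0.1536 0.    ]
top white_bottle 0.84 [202.496  142.6176] [0.738  0.1174 0.    ]
top amber_bottle 0.88 [118.4768 179.5968] [0.6407 0.3518 0.    ]
top beaker 0.61 [117.6064 179.0976] [0.6422 0.3542 0.    ]
top beaker 0.58 [381.9008 232.512 ] [ 0.4787 -0.3661  0.    ]
scene fitted_bolt 0.88 [260.7104 141.696 ] [ 0.5161 -0.1624  0.07  ]
scene drift_hole 0.82 [244.7872 169.8816] [ 0.6042 -0.1013  0.07  ]
scene drift_hole 0.47 [354.816  237.0048] [0.5174 0.1899 0.07  ]
scene bolt_hole 0.7 [224.2048 148.608 ] [ 0.6073 -0.1924  0.07  ]
scene drift 0.47 [367.8208 228.288 ] [0.4735 0.1859 0.062 ]
scene bolt 0.69 [347.4944 206.016 ] [0.4683 0.1157 0.062 ]
scene holder 0.74 [248.576  169.6128] [ 0.5607 -0.1531 -0.    ]
scene stand 0.7 [357.7856 235.8912] [0.4661 0.1644 0.    ]
scene stand 0.33 [347.0848 207.7056] [0.4304 0.0888 0.    ]
scene white_bottle 0.87 [244.3776 283.0848] [0.7483 0.1181 0.    ]
scene amber_bottle 0.76 [358.6048 348.2112] [0.6421 0.3529 0.    ]
scene beaker 0.85 [229.888  115.8912] [ 0.4856 -0.3715  0.    ]
1.15
```

Run:
```python
from h import *
im=cv2.imread("pics/top0.png")
a=cv2.resize(im[165:245,250:360],None,fx=7,fy=7,interpolation=cv2.INTER_CUBIC); cv2.imwrite("pics/a.png",a)
a=cv2.resize(im[225:262,155:217],None,fx=11,fy=11,interpolation=cv2.INTER_CUBIC); cv2.imwrite("pics/b.png",a)
im=cv2.imread("pics/scene0.png")
a=cv2.resize(im[115:200,195:300],None,fx=7,fy=7,interpolation=cv2.INTER_CUBIC); cv2.imwrite("pics/c.png",a)
```

```text
(no output)
```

View pics/a.png

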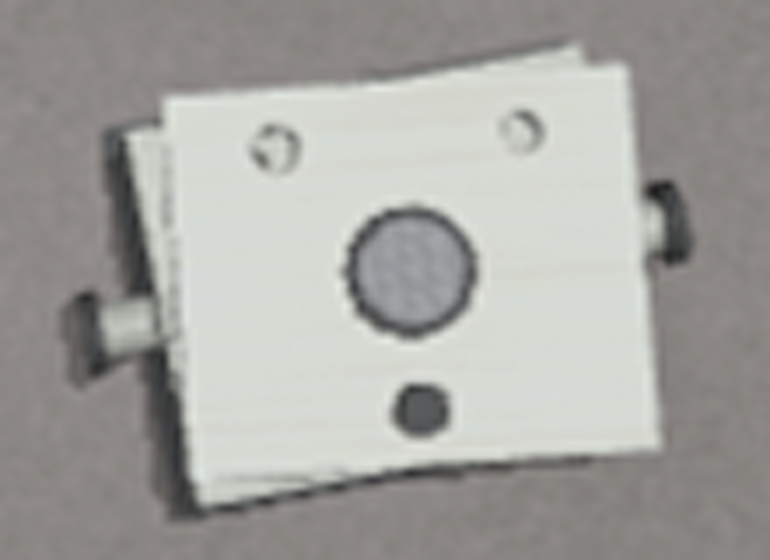

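View pics/b.png

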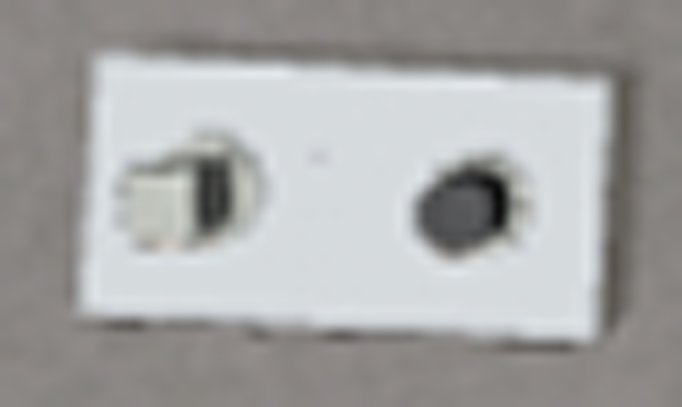

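View pics/c.png

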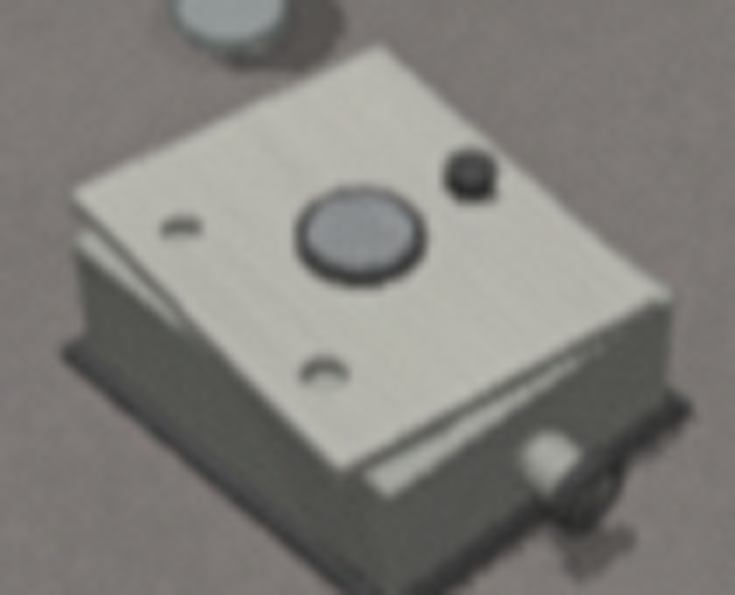

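View pics/wrist0.png

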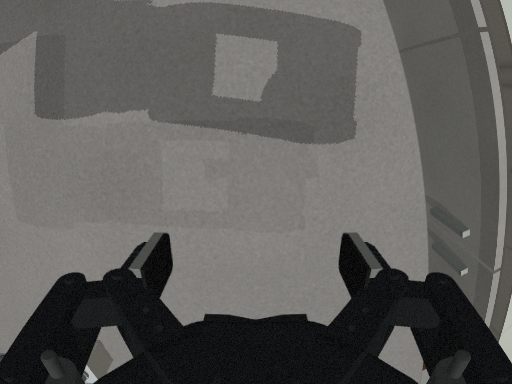

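```bash
cat >> h.py <<'E'
np.set_printoptions(precision=4,suppress=True)
def st():
    s=r.observe(); return s,np.array(s["position"]),R.from_rotvec(s["ee_rot"]).as_matrix()
def delta(P):
    s,p,M=st(); return M.T@(np.array(P)-p)
E
python3 - <<'E'
from h import *
s,p,M=st(); print(M)
print(delta([0.46,0.15,0.24]))
E
```

```text
[[-0.     -0.9577  0.2877]
 [-0.0001  0.2877  0.9577]
 [-1.      0.     -0.0001]]
[-0.0335 -0.3974 -0.374 ]
```

>>> {"op": "drive_tool", "data": {
  "targets": [
    [[-0.014,-0.401,-0.369,1.345,0],[-0.014,-0.401,-0.369,1.345,0],[-0.014,-0.401,-0.369,1.345,0],[-0.014,-0.401,-0.369,1.345,0],[-0.014,-0.401,-0.369,1.345,0],[-0.014,-0.401,-0.369,1.345,0],[-0.014,-0.401,-0.369,1.345,0],[-0.014,-0.401,-0.369,1.345,0],[-0.014,-0.401,-0.369,1.345,0],[-0.014,-0.401,-0.369,1.345,0],[-0.014,-0.401,-0.369,1.345,0]]
  ]
}}

```text
t: 2.52
position: [0.4647, 0.1538, 0.2205]
ee_rot: [0.053, 1.57, -0.052]
force: [-0.5, 0.4, 0.3]
opening: 1.001
```

Run:
```python
from h import *
s,p,M=st(); print(s["t"],p,M)
im,d=eyes.get_image("wrist"); save("w1",im); np.save("w1d.npy",d)
for k in ["drift","bolt","stand"]:
    for q in nets.mark_of("wrist",k)[:2]:
        px=np.array(q["xy"])*[512,384]; print(k,q["score"],px,atz("wrist",px,0 if k=="stand" else .062))
```

```text
2.525 [0.4647 0.1538 0.2205] [[-0.0002  0.0668  0.9978]
 [ 0.0001  0.9978 -0.0668]
 [-1.      0.0001 -0.0002]]
drift 0.68 [261.0176 137.0112] [0.4726 0.1851 0.062 ]
bolt 0.84 [261.2224 190.1184] [0.4692 0.1243 0.062 ]
stand 0.66 [261.7856 153.216 ] [0.473  0.1562 0.    ]
```

View pics/w1.png

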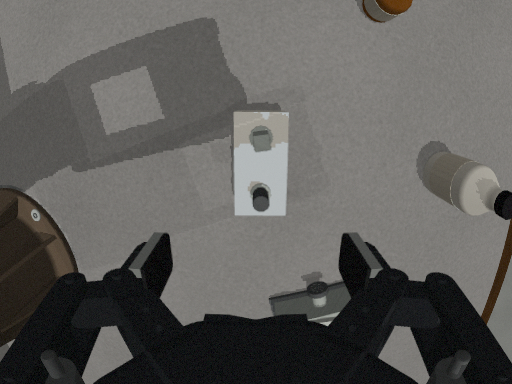

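Run:
```python
from h import *
im=cv2.imread("pics/w1.png")
a=cv2.resize(im[95:230,205:320],None,fx=4.4,fy=4.4,interpolation=cv2.INTER_CUBIC); cv2.imwrite("pics/w1z.png",a)
c=eyes.get_calibration("wrist"); d=np.load("w1d.npy")
# point cloud heights in crop
for (u,v) in [(243,165),(280,165),(261,165),(261,139),(261,132),(261,192)]:
    print(u,v,d[v,u],atdepth("wrist",(u,v),d[v,u]))
P={}
pts=[]
for v in range(90,235):
    for u in range(210,315):
        if d[v,u]>0: pts.append([u,v,*atdepth("wrist",(u,v),d[v,u],c)])
pts=np.array(pts); np.save("pts.npy",pts)
z=pts[:,4]
S=pts[abs(z-.062)<.004]
print("stand top",len(S), cv2.minAreaRect(S[:,2:4].astype(np.float32)*1000))
for lo,hi in [(.104,.115),(.096,.104),(.066,.07)]:
    Q=pts[(z>lo)&(z<hi)]
    for nm,sel in [("drift",Q[:,3]>.155),("bolt",Q[:,3]<.155)]:
        q=Q[sel]
        if len(q)>4: print(lo,nm,len(q),q[:,2:].mean(0),q[:,2:4].min(0),q[:,2:4].max(0),cv2.minAreaRect(q[:,2:4].astype(np.float32)*1000))
```

```text
243 165 0.3331318 [0.4505 0.1549 0.0616]
280 165 0.33259416 [0.492  0.1524 0.062 ]
261 165 0.33388978 [0.4707 0.1535 0.0608]
261 139 0.2751796 [0.4719 0.1893 0.1115]
261 132 0.2981356 [0.4726 0.1933 0.0865]
261 192 0.3118732 [0.4689 0.131  0.0903]
stand top 4523 ((470.139404296875, 153.41537475585938), (119.6331787109375, 60.26530075073242), 86.38455200195312)
0.104 drift 293 [0.4725 0.1858 0.11  ] [0.4643 0.1772] [0.4804 0.1938] ((472.49700927734375, 185.28140258789062), (16.07119369506836, 16.460777282714844), 3.1019699573516846)
0.096 drift 15 [0.4714 0.1933 0.1001] [0.4646 0.1925] [0.479  0.1937] ((471.7911682128906, 193.26824951171875), (14.53146743774414, 0.342002809047699), 4.854564189910889)
0.096 bolt 235 [0.4681 0.123  0.1007] [0.4598 0.1134] [0.4766 0.1312] ((467.8623046875, 122.55584716796875), (17.20106315612793, 16.896089553833008), 27.102802276611328)
0.066 drift 140 [0.4715 0.1902 0.068 ] [0.4603 0.1769] [0.4846 0.1981] ((472.08465576171875, 187.98301696777344), (24.719789505004883, 20.49772071838379), 5.335166931152344)
0.066 bolt 92 [0.4683 0.1274 0.0673] [0.4572 0.1161] [0.4791 0.1334] ((468.2899475097656, 124.95248413085938), (16.921178817749023, 21.651470184326172), 87.44442749023438)
```

View pics/w1z.png

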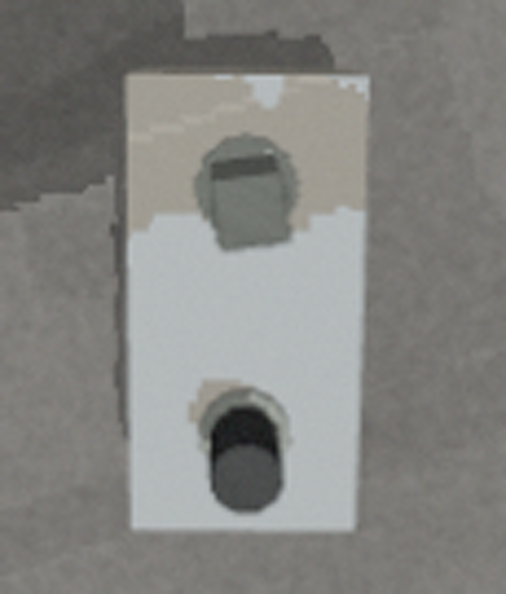

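>>> {"op": "drive_tool", "data": {
  "targets": [
    [[0.02,0.0321,0.0057,-0.137,0],[0.06,0.0321,0.0057,-0.137,0],[0.1,0.0321,0.0057,-0.137,0],[0.13,0.0321,0.0057,-0.137,0],[0.1435,0.0321,0.0057,-0.137,0],[0.1435,0.0321,0.0057,-0.137,0]]
  ]
}}

```text
t: 3.48
position: [0.4722, 0.1857, 0.0767]
ee_rot: [-0.057, 1.571, 0.056]
force: [0.1, 1.1, 0.4]
opening: 1.004
```

Run:
```python
from h import *
s,p,M=st(); print(s["t"],p,M,s["force"])
im,d=eyes.get_image("wrist"); save("w2",im)
```

```text
3.475 [0.4722 0.1857 0.0767] [[-0.0011 -0.0717  0.9974]
 [-0.0004  0.9974  0.0717]
 [-1.     -0.0003 -0.0011]] [0.0589 1.1058 0.3669]
```

View pics/w2.png

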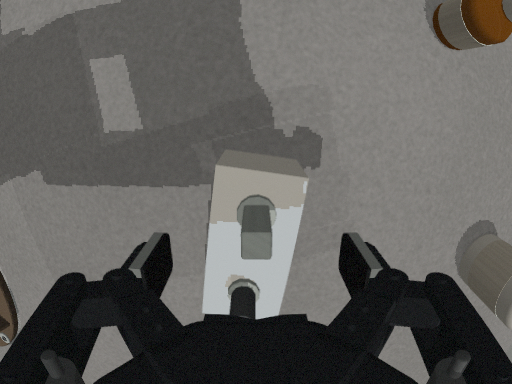

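>>> {"op": "drive_tool", "data": {
  "targets": [
    [[0,0,0,0,1],[0,0,0,0,1],[0,0,0,0,1],[0,0,0,0,1],[0,0,0,0,1],[0,0,0,0,1],[0,0,0,0,1],[0,0,0,0,1]]
  ],
  "squeeze": 60
}}

```text
t: 4.53
position: [0.4729, 0.1854, 0.0775]
ee_rot: [-0.056, 1.57, 0.056]
force: [-0.8, 0.1, 10.0]
opening: 0.164
```

Run:
```python
from h import *
s,p,M=st(); print(s["t"],p,s["force"],s["torque"],s["opening"],s["dq"])
```

```text
4.525 [0.4729 0.1854 0.0775] [-0.8195  0.0764  9.9866] [-0.0793  0.3944  0.0144] 0.1635154521872949 [-0.0012 -0.0014  0.      0.0004 -0.0008 -0.0001]
```

>>> {"op": "drive_tool", "data": {
  "targets": [
    [[-0.01,0,0,0,1],[-0.04,0,0,0,1],[-0.08,0,0,0,1],[-0.13,0,0,0,1],[-0.16,-0.06,0.01,0,1],[-0.16,-0.12,0.02,0,1],[-0.16,-0.18,0.03,0,1],[-0.16,-0.24,0.04,0,1],[-0.16,-0.3,0.05,0,1],[-0.16,-0.34,0.05,0,1],[-0.16,-0.36,0.05,0,1],[-0.16,-0.36,0.05,0,1],[-0.16,-0.36,0.05,0,1]]
  ]
}}

```text
t: 6.15
position: [0.5478, -0.1689, 0.2371]
ee_rot: [-0.056, 1.57, 0.057]
force: [0.4, -0.7, -1.2]
opening: 0.16
```

Run:
```python
from h import *
s,p,M=st(); print(s["t"],p,M,s["force"],s["torque"],s["opening"])
im,d=eyes.get_image("wrist"); save("w3",im); np.save("w3d.npy",d)
for k in ["drift_hole","bolt_hole","fitted_bolt","holder","drift"]:
    for q in nets.mark_of("wrist",k)[:2]:
        px=np.array(q["xy"])*[512,384]; print(k,q["score"],px,atz("wrist",px,0 if k=="holder" else .07))
```

```text
6.15 [ 0.5478 -0.1689  0.2371] [[-0.0003 -0.0715  0.9974]
 [ 0.0004  0.9974  0.0715]
 [-1.      0.0005 -0.0003]] [ 0.4165 -0.6612 -1.2218] [ 0.0842 -0.0021  0.0252] 0.15955712345809644
drift_hole 0.81 [307.9168 107.4816] [ 0.6021 -0.1002  0.07  ]
bolt_hole 0.72 [312.6784 185.2032] [ 0.6177 -0.1903  0.07  ]
fitted_bolt 0.9 [223.6928 155.4816] [ 0.5112 -0.1628  0.07  ]
holder 0.91 [265.0112 144.9984] [ 0.5604 -0.1576  0.    ]
drift 0.26 [312.8832 187.2   ] [ 0.6183 -0.1933  0.07  ]
```

View pics/w3.png

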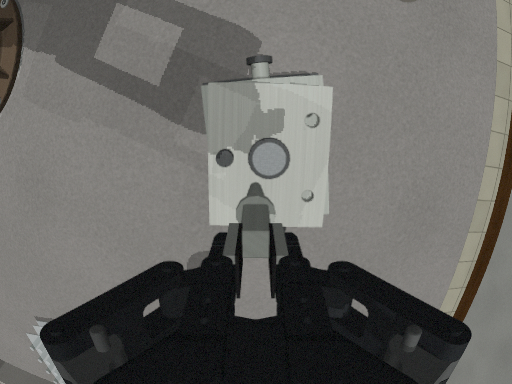

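Run:
```python
from h import *
im=cv2.imread("pics/w3.png")
a=cv2.resize(im[45:235,190:345],None,fx=5,fy=5,interpolation=cv2.INTER_CUBIC); cv2.imwrite("pics/w3z.png",a[:600]);cv2.imwrite("pics/w3y.png",a[450:])
c=eyes.get_calibration("wrist"); d=np.load("w3d.npy")
pts=[]
for v in range(40,240):
    for u in range(190,350):
        if d[v,u]>0: pts.append([u,v,*atdepth("wrist",(u,v),d[v,u],c)])
pts=np.array(pts); np.save("pts3.npy",pts); z=pts[:,4]
print(np.histogram(z,bins=np.arange(0,.1,.004)))
C=pts[abs(z-.07)<.003]; m=cv2.minAreaRect(C[:,2:4].astype(np.float32)*1000); print("cover",m)
for nm,lo,hi in [("glass/bolt",.0735,.078),("head",.079,.085),("body",.059,.0655)]:
    Q=pts[(z>lo)&(z<hi)]; print(nm,len(Q),Q[:,2:4].mean(0),Q[:,2:4].min(0),Q[:,2:4].max(0))
mask=np.zeros((384,512),np.uint8)
B=pts[(z>.059)&(z<.0655)]
vis=np.zeros((384,512,3),np.uint8)
for q in pts:
    zz=q[4]; col=(0,0,0)
    if zz>.078: col=(0,0,255)
    elif zz>.0735: col=(0,255,255)
    elif zz>.0665: col=(255,255,255)
    elif zz>.059: col=(0,255,0)
    elif zz>.01: col=(255,0,0)
    vis[int(q[1]),int(q[0])]=col
cv2.imwrite("pics/w3v.png",cv2.resize(vis[40:240,190:350],None,fx=3,fy=3,interpolation=cv2.INTER_NEAREST))
```

```text
(array([ 6438,   207,     2,     0,     0,     1,     2,    10,    56,
         172,   166,    76,     2,     3,     6,  1139,    75, 13801,
         510,   911,   208,     0,     0,     0]), array([0.   , 0.004, 0.008, 0.012, 0.016, 0.02 , 0.024, 0.028, 0.032,
       0.036, 0.04 , 0.044, 0.048, 0.052, 0.056, 0.06 , 0.064, 0.068,
       0.072, 0.076, 0.08 , 0.084, 0.088, 0.092, 0.096]))
cover ((562.6712646484375, -161.8637237548828), (140.4320068359375, 170.79295349121094), 2.605010747909546)
glass/bolt 1308 [ 0.5623 -0.1614] [ 0.5083 -0.1847] [ 0.5857 -0.1383]
head 230 [ 0.513 -0.164] [ 0.5035 -0.1735] [ 0.5226 -0.155 ]
body 1156 [ 0.5742 -0.1104] [ 0.4794 -0.2299] [ 0.6443 -0.0612]
```

View pics/w3z.png

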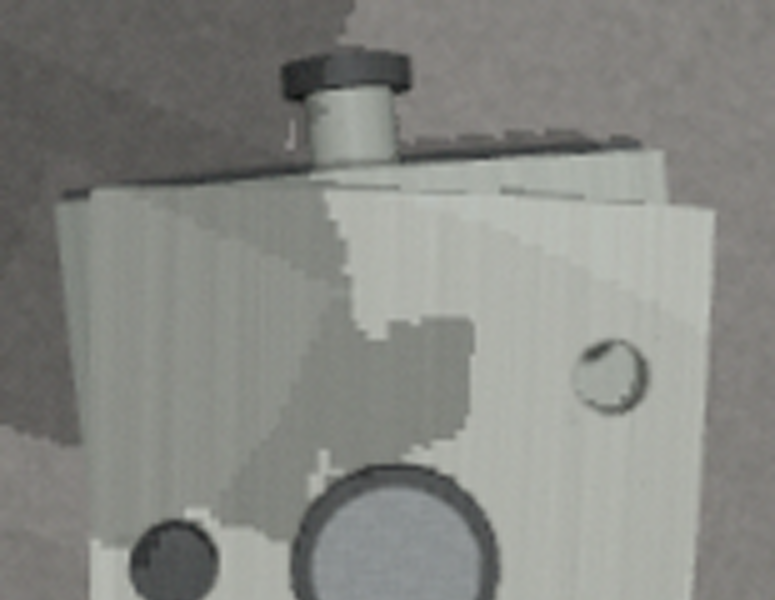

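View pics/w3y.png

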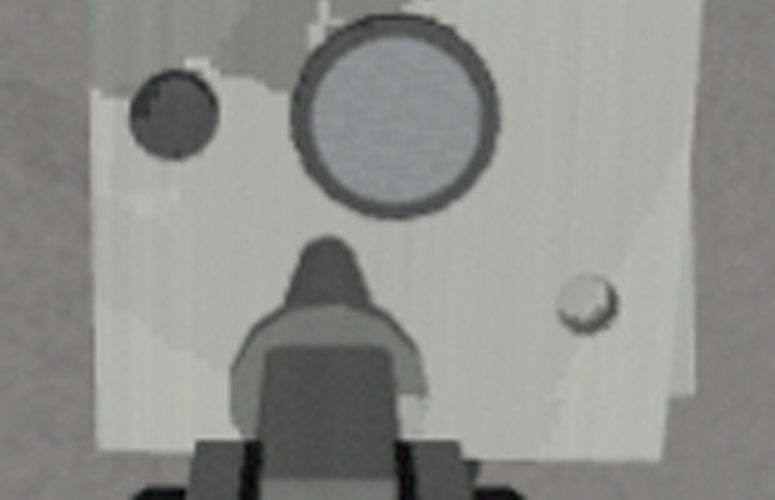

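View pics/w3v.png

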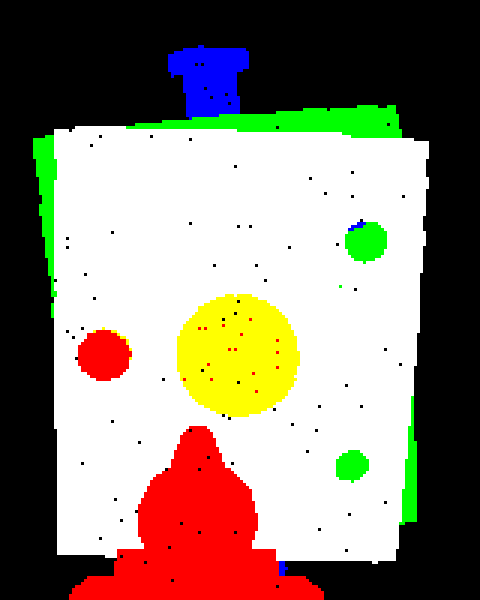

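Run:
```python
from h import *
from scipy.optimize import least_squares
pts=np.load("pts3.npy"); z=pts[:,4]
C=pts[abs(z-.07)<.003][:,2:4]; B=pts[(z>.059)&(z<.0655)][:,2:4]
b=np.array([.5129,-.1641])
A=pts[(z>.059)&(z<.0745)][:,2:4]
for th in np.arange(.08,.24,.01):
    c,s=np.cos(th),np.sin(th); q=(B-b)@np.array([[c,-s],[s,c]])*1000-[50,0]
    print(round(th,2),np.sort(q,0)[[3,-4]].ravel())
# edge fits: upper green edge: for x-bins top y
def edge(q,key,val,lo,hi,mx=True,w=3):
    out=[]
    for k in np.arange(lo,hi,w):
        m=(q[:,key]>=k)&(q[:,key]<k+w)
        if m.sum()>2: out.append([q[m][:,key].mean(), np.sort(q[m][:,val])[-2 if mx else 1]])
    out=np.array(out); p=np.polyfit(out[:,0],out[:,1],1); rr=out[:,1]-np.polyval(p,out[:,0])
    k=abs(rr)<1.5; p=np.polyfit(out[k,0],out[k,1],1); return p,len(out),np.std(out[k,1]-np.polyval(p,out[k,0]))
Q=B*1000
print(edge(Q[Q[:,1]>-85],0,1,520,620))
print(edge(Q[Q[:,0]<500],1,0,-140,-72,False))
print(edge(Q[Q[:,0]>600][:],1,0,-225,-190,True))
# holes
yaw=np.radians(2.6)
for y,r0 in [(45,8.25),(-45,7)]:
    p=b+np.array([[np.cos(yaw),-np.sin(yaw)],[np.sin(yaw),np.cos(yaw)]])@np.array([98,y])/1000; print("cover hole pred",p)
    m=np.hypot(*(B-p).T)<.013; print(B[m].mean(0),m.sum(), cv2.minEnclosingCircle(B[m].astype(np.float32)*1000))
```

```text
0.08 [-77.0938 -74.1503  75.5049  93.9137]
0.09 [-76.3221 -75.4052  74.8106  92.8835]
0.1 [-75.5477 -76.6526  74.1038  91.8441]
0.11 [-74.7529 -77.8924  73.3845  90.8127]
0.12 [-73.9498 -79.1243  72.653   89.7601]
0.13 [-73.1444 -80.3484  71.9097  88.6961]
0.14 [-72.3366 -81.5495  71.1749  87.6413]
0.15 [-71.5389 -82.7323  70.4305  86.5831]
0.16 [-70.8774 -83.9069  69.852   85.5356]
0.17 [-70.3866 -85.073   69.9481  84.7089]
0.18 [-69.9811 -86.2307  70.7463  84.3558]
0.19 [-69.7989 -87.3797  71.4635  84.1928]
0.2 [-69.6147 -88.52    72.1653  84.2763]
0.21 [-69.4285 -89.6514  72.855   84.3701]
0.22 [-69.2404 -90.7739  73.5323  84.4555]
0.23 [-69.0503 -91.8872  74.1973  84.5702]
(array([   0.1688, -165.2513]), 33, np.float64(0.4063063191476829))
(array([ -0.1676, 465.5293]), 19, np.float64(0.5339415096145413))
(array([ -0.1768, 604.1759]), 12, np.float64(0.3950818908038682))
cover hole pred [ 0.6088 -0.1147]
[ 0.6095 -0.1154] 142 ((609.1422729492188, -115.00700378417969), 8.138381958007812)
cover hole pred [ 0.6128 -0.2046]
[ 0.6137 -0.2057] 89 ((613.706298828125, -205.9955291748047), 6.821490287780762)
```

>>> {"op": "drive_tool", "data": {
  "targets": [
    [[0,0.025,0.032,0,1],[0.02,0.0496,0.0648,0,1],[0.06,0.0496,0.0648,0,1],[0.08,0.0496,0.0648,0,1],[0.085,0.0496,0.0648,0,1],[0.085,0.0496,0.0648,0,1]]
  ]
}}

```text
t: 7.2
position: [0.6094, -0.116, 0.1524]
ee_rot: [-0.056, 1.57, 0.056]
force: [1.0, 0.8, -0.8]
opening: 0.16
```

Run:
```python
from h import *
s,p,M=st(); print(s["t"],p,M,s["force"],s["torque"],s["opening"])
c=eyes.get_calibration("wrist");im,d=eyes.get_image("wrist"); save("w4",im); np.save("w4d.npy",d)
cv2.imwrite("pics/w4z.png",cv2.resize(im[100:260,160:360,::-1],None,fx=4,fy=3.7,interpolation=cv2.INTER_CUBIC))
print(proj("wrist",[.6089,-.1148,.07],c), proj("wrist",[p[0],p[1],.08],c))
for q in nets.mark_of("wrist","drift_hole")[:2]:
    px=np.array(q["xy"])*[512,384]; print(q["score"],px,atz("wrist",px,.07))
```

```text
7.2 [ 0.6094 -0.116   0.1524] [[ 0.0003 -0.071   0.9975]
 [-0.      0.9975  0.071 ]
 [-1.     -0.0001  0.0003]] [ 0.9936  0.8328 -0.8376] [ 0.0138 -0.0031  0.0376] 0.1603370088373182
[254.9126 181.431 ] [255.3957 186.0318]
0.6 [246.1184 164.8128] [ 0.6008 -0.101   0.07  ]
```

View pics/w4z.png

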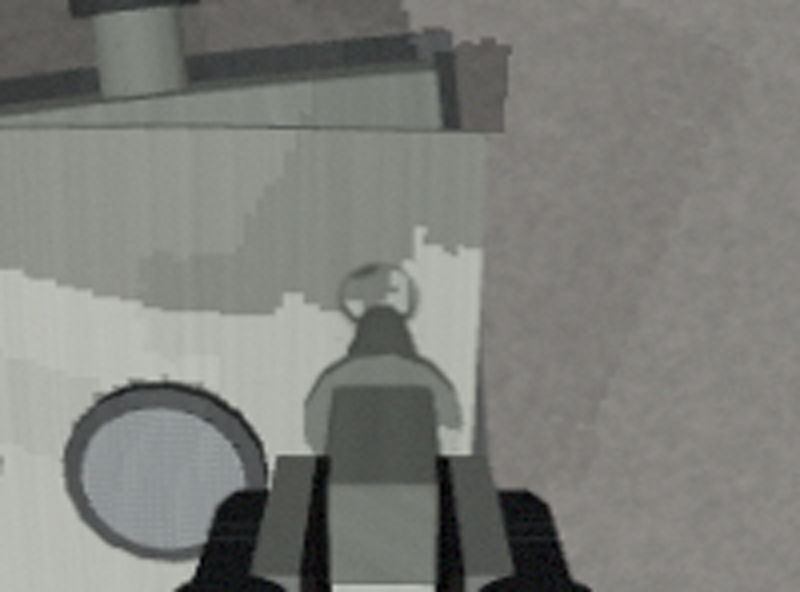

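Run:
```python
from h import *
d=np.load("w4d.npy"); c=eyes.get_calibration("wrist"); s,p,M=st(); print(s['t'])
pts=[]
for v in range(140,300):
    for u in range(200,320):
        if d[v,u]>0: pts.append([u,v,*atdepth("wrist",(u,v),d[v,u],c)])
pts=np.array(pts); z=pts[:,4]
print(np.histogram(z,bins=np.arange(.055,.21,.005)))
H=pts[(z>.058)&(z<.066)]; h=H[np.hypot(H[:,2]-.6089,H[:,3]+.1148)<.012]
print("hole",len(h),h[:,2:4].min(0),h[:,2:4].max(0))
for lo in np.arange(.08,.195,.005):
    Q=pts[(z>=lo)&(z<lo+.005)&(abs(pts[:,2]-p[0])<.016)]
    if len(Q)>3: print(round(lo,3),len(Q),(Q[:,2:4].min(0)-p[:2])*1000,(Q[:,2:4].max(0)-p[:2])*1000)
```

```text
7.3
(array([   7,  277,  846, 5271,  846,    7,   10,   15,   17,   21,   20,
         27,   27,    6,    0,    0,   27,  451,   64,   80,   86,   82,
        105,   94,   98,  311,  874,  283,  301,  328]), array([0.055, 0.06 , 0.065, 0.07 , 0.075, 0.08 , 0.085, 0.09 , 0.095,
       0.1  , 0.105, 0.11 , 0.115, 0.12 , 0.125, 0.13 , 0.135, 0.14 ,
       0.145, 0.15 , 0.155, 0.16 , 0.165, 0.17 , 0.175, 0.18 , 0.185,
       0.19 , 0.195, 0.2  , 0.205]))
hole 182 [ 0.6013 -0.121 ] [ 0.6168 -0.108 ]
0.08 7 [-2.9703  3.5757] [2.8285 4.405 ]
0.085 10 [-4.5041  2.3154] [4.434  4.8956]
0.09 15 [-4.4611  1.8901] [5.2669 5.6304]
0.095 17 [-5.1541  2.2997] [4.9925 5.7289]
0.1 21 [-5.7582  2.6761] [5.6762 6.198 ]
0.105 20 [-6.4003  1.8607] [5.4488 6.5462]
0.11 27 [-6.3195  2.923 ] [6.1159 6.9483]
0.115 27 [-5.6338  4.4388] [5.1456 6.9422]
0.12 6 [-2.8013  6.113 ] [2.1236 7.0843]
0.135 27 [-11.0123   5.3595] [10.9893 12.5999]
0.14 451 [-12.6436  -7.2126] [12.8203 12.386 ]
0.145 64 [-11.7201   0.2776] [9.2909 8.1115]
0.15 80 [-8.0054  6.3925] [7.1804 8.2357]
0.155 86 [-8.3392  5.4205] [7.6215 8.1934]
0.16 82 [-8.1681  5.9067] [7.3749 8.1959]
0.165 105 [-8.3377  5.2174] [7.1214 8.1451]
0.17 94 [-7.6875  6.3666] [7.4949 8.1508]
0.175 98 [-7.0949  6.4386] [6.0867 8.3   ]
0.18 301 [-15.7781  -9.0903] [15.984 11.369]
0.185 808 [-15.9765 -12.1577] [15.9993 11.2346]
0.19 200 [-15.9465  -0.9608] [15.9762 11.1287]
```

>>> {"op": "drive_tool", "data": {
  "targets": [
    [[0,0.0014,0,0,1],[0.004,0.0014,0,0,1],[0.007,0.0014,0,0,1],[0.0095,0.0014,0,0,1],[0.0115,0.0014,0,0,1],[0.013,0.0014,0,0,1],[0.0145,0.0014,0,0,1],[0.0145,0.0014,0,0,1]]
  ]
}}

```text
t: 8.3
position: [0.609, -0.1146, 0.1374]
ee_rot: [-0.056, 1.57, 0.056]
force: [-1.1, 0.8, -0.5]
opening: 0.158
```

>>> {"op": "drive_tool", "data": {
  "targets": [
    [[0.001,0,0,0,1],[0.002,0.0013,-0.0007,0,1],[0.002,0.0026,-0.0014,0,1],[0.002,0.0039,-0.0021,0,1],[0.002,0.0052,-0.0027,0,1],[0.002,0.0063,-0.0033,0,1]]
  ]
}}

```text
t: 9.05
position: [0.6055, -0.1086, 0.1356]
ee_rot: [-0.056, 1.57, 0.056]
force: [1.5, -1.1, -1.5]
opening: 0.163
```

>>> {"op": "drive_tool", "data": {
  "targets": [
    [[0,0.0012,-0.0006,0,1],[0,0.0024,-0.0012,0,1],[0,0.0036,-0.0019,0,1],[0,0.0048,-0.0025,0,1],[0,0.0058,-0.003,0,1],[0,0.0064,-0.0033,0,1],[0,0.0064,-0.0033,0,1]]
  ]
}}

```text
t: 9.93
position: [0.6016, -0.1024, 0.1355]
ee_rot: [-0.056, 1.57, 0.056]
force: [1.0, -2.2, 0.2]
opening: 0.16
```

Run:
```python
from h import *
s,p,M=st(); print(s["t"],p,s["force"],s["torque"],s["opening"])
c=eyes.get_calibration("wrist");im,d=eyes.get_image("wrist"); save("w5",im); np.save("w5d.npy",d)
cv2.imwrite("pics/w5z.png",cv2.resize(im[100:260,160:360,::-1],None,fx=4,fy=3.7,interpolation=cv2.INTER_CUBIC))
im,_=eyes.get_image("scene");cv2.imwrite("pics/s5z.png",cv2.resize(im[80:220,170:330,::-1],None,fx=5,fy=4,interpolation=cv2.INTER_CUBIC))
pts=[]
for v in range(40,260):
    for u in range(140,350):
        if d[v,u]>0: pts.append([u,v,*atdepth("wrist",(u,v),d[v,u],c)])
pts=np.array(pts); np.save("pts5.npy",pts); z=pts[:,4]
C=pts[abs(z-.07)<.003]; print(cv2.minAreaRect(C[:,2:4].astype(np.float32)*1000))
```

```text
9.925 [ 0.6016 -0.1024  0.1355] [ 0.9655 -2.2144  0.1999] [-0.4386 -0.4618 -0.0339] 0.15993503248675198
((560.4918823242188, -123.78915405273438), (136.49429321289062, 100.9869613647461), 5.7466206550598145)
```

View pics/w5z.png

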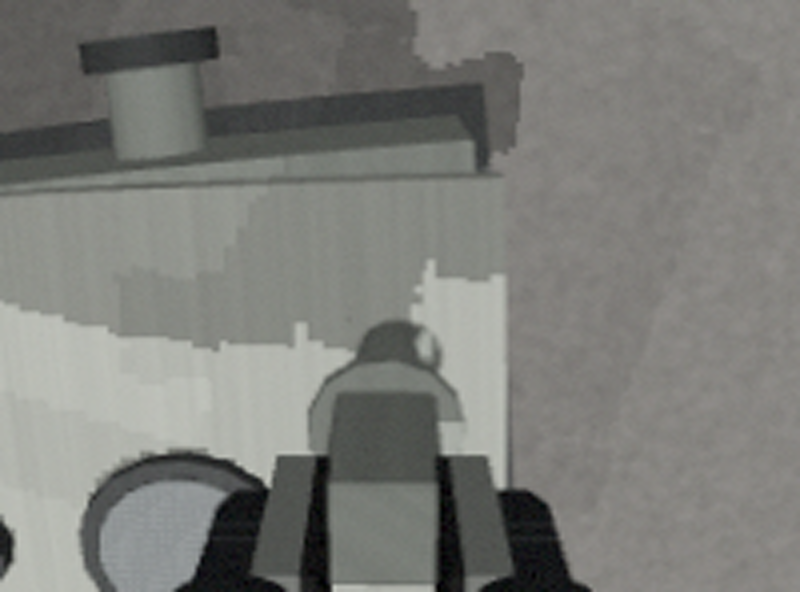

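View pics/s5z.png

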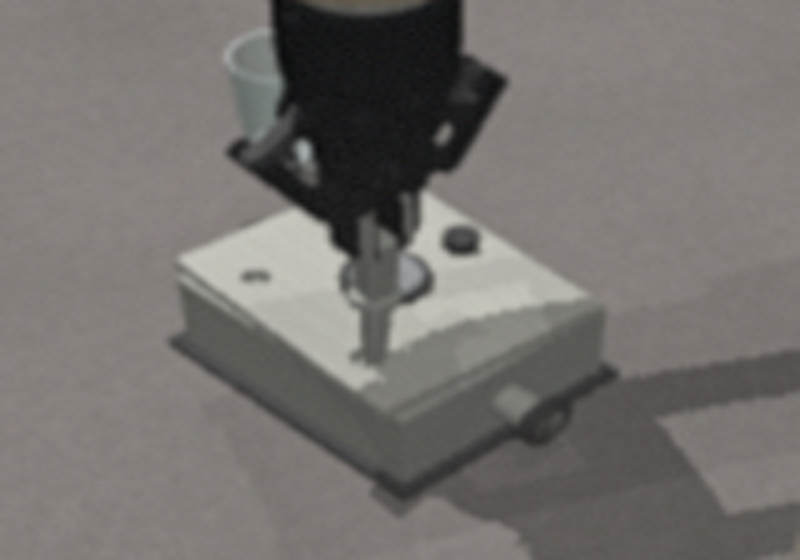

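>>> {"op": "drive_tool", "data": {
  "targets": [
    [[0.001,0,0,0,1],[0.002,0,0,0,1],[0.003,0,0,0,1],[0.004,0,0,0,1],[0.004,0,0,0,1]]
  ]
}}

```text
t: 10.65
position: [0.6015, -0.1025, 0.1313]
ee_rot: [-0.056, 1.57, 0.056]
force: [1.6, -1.4, 0.4]
opening: 0.16
```

>>> {"op": "drive_tool", "data": {
  "targets": [
    [[0.0015,0,0,0,1],[0.003,0,0,0,1],[0.0045,0,0,0,1],[0.006,0,0,0,1],[0.0075,0,0,0,1],[0.009,0,0,0,1],[0.009,0,0,0,1]]
  ]
}}

```text
t: 11.52
position: [0.6015, -0.1024, 0.1223]
ee_rot: [-0.056, 1.57, 0.056]
force: [1.1, -1.6, -1.6]
opening: 0.16
```

>>> {"op": "drive_tool", "data": {
  "targets": [
    [[0.0015,0,0,0,1],[0.003,0,0,0,1],[0.0045,-0.0003,0.0002,0,1],[0.006,-0.0006,0.0004,0,1],[0.0075,-0.0006,0.0004,0,1],[0.009,-0.0006,0.0004,0,1],[0.009,-0.0006,0.0004,0,1]]
  ]
}}

```text
t: 12.4
position: [0.602, -0.103, 0.1133]
ee_rot: [-0.056, 1.57, 0.056]
force: [1.9, -0.8, -0.4]
opening: 0.16
```

>>> {"op": "drive_tool", "data": {
  "targets": [
    [[0.001,0,0,0,1],[0.002,0,0,0,1],[0.003,0,0,0,1],[0.004,0,0,0,1],[0.005,0,0,0,1],[0.006,0,0,0,1],[0.006,0,0,0,1]]
  ]
}}

```text
t: 13.28
position: [0.602, -0.103, 0.1073]
ee_rot: [-0.056, 1.57, 0.056]
force: [1.5, -0.9, -0.6]
opening: 0.157
```

>>> {"op": "drive_tool", "data": {
  "targets": [
    [[0.001,0,0,0,1],[0.002,0,0,0,1],[0.003,0,0,0,1],[0.004,0,0,0,1],[0.005,0,0,0,1],[0.006,0,0,0,1],[0.006,0,0,0,1]]
  ]
}}

```text
t: 14.15
position: [0.602, -0.103, 0.1014]
ee_rot: [-0.056, 1.57, 0.056]
force: [1.8, -0.6, -1.1]
opening: 0.16
```

>>> {"op": "drive_tool", "data": {
  "targets": [
    [[0.001,0,0,0,1],[0.002,0,0,0,1],[0.003,0,0,0,1],[0.004,0,0,0,1],[0.005,0,0,0,1],[0.006,0,0,0,1],[0.006,0,0,0,1]]
  ]
}}

```text
t: 15.02
position: [0.602, -0.103, 0.0954]
ee_rot: [-0.056, 1.57, 0.056]
force: [1.2, -0.4, -0.5]
opening: 0.157
```

>>> {"op": "drive_tool", "data": {
  "targets": [
    [[0.001,0,0,0,1],[0.002,0,0,0,1],[0.003,0,0,0,1],[0.004,0,0,0,1],[0.005,0,0,0,1],[0.006,0,0,0,1],[0.007,0,0,0,1],[0.007,0,0,0,1]]
  ]
}}

```text
t: 16.02
position: [0.602, -0.103, 0.0884]
ee_rot: [-0.056, 1.57, 0.056]
force: [0.9, -1.3, -0.5]
opening: 0.163
```

>>> {"op": "drive_tool", "data": {
  "targets": [
    [[0.0005,0.0002,-0.0001,0,1],[0.001,0.0004,-0.0002,0,1],[0.0015,0.0004,-0.0002,0,1],[0.002,0.0004,-0.0002,0,1],[0.0025,0.0004,-0.0002,0,1],[0.0025,0.0004,-0.0002,0,1]]
  ]
}}

```text
t: 16.77
position: [0.6018, -0.1026, 0.0859]
ee_rot: [-0.056, 1.57, 0.056]
force: [1.1, -0.4, -0.1]
opening: 0.158
```

>>> {"op": "drive_tool", "data": {
  "targets": [
    [[0.0003,0,0,0,1],[0.0006,0,0,0,1],[0.0009,0,0,0,1],[0.0009,0,0,0,1]]
  ]
}}

```text
t: 17.27
position: [0.6021, -0.1028, 0.0855]
ee_rot: [-0.056, 1.569, 0.056]
force: [0.5, -1.4, 7.9]
opening: 0.165
```

>>> {"op": "drive_tool", "data": {
  "targets": [
    [[0,0,0,0,0.5],[0,0,0,0,0.5],[0,0,0,0,0.5],[0,0,0,0,0.5],[0,0,0,0,0.5]]
  ]
}}

```text
t: 17.9
position: [0.6018, -0.1026, 0.085]
ee_rot: [-0.056, 1.57, 0.056]
force: [-1.1, 0.7, 0.0]
opening: 0.499
```

Run:
```python
from h import *
s,p,M=st(); print(s["t"],p,s["force"],s["opening"])
c=eyes.get_calibration("wrist");im,d=eyes.get_image("wrist"); save("w6",im); np.save("w6d.npy",d)
```

```text
17.9 [ 0.6018 -0.1026  0.085 ] [-1.1412  0.6815  0.0498] 0.49854402805446263
```

View pics/w6.png

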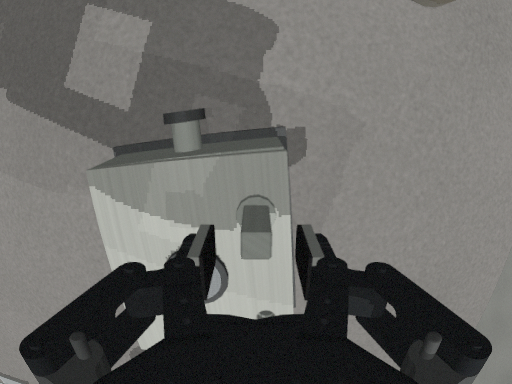

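>>> {"op": "drive_tool", "data": {
  "targets": [
    [[-0.01,0,0,0,0.5],[-0.04,0,0,0,0.5],[-0.09,0,0,0,0.5],[-0.12,0.02,-0.01,0,0.3],[-0.12,0.07,-0.035,0,0.3],[-0.12,0.12,-0.06,0,0.3],[-0.12,0.17,-0.085,0,0.3],[-0.11,0.21,-0.105,0,0.3],[-0.09,0.2335,-0.1175,0,0.3],[-0.075,0.2335,-0.1175,0,0.3],[-0.075,0.2335,-0.1175,0,0.3]]
  ]
}}

```text
t: 19.32
position: [0.4679, 0.1216, 0.1597]
ee_rot: [-0.056, 1.571, 0.056]
force: [-0.7, 0.4, 0.5]
opening: 0.702
```

Run:
```python
from h import *
s,p,M=st(); print(s["t"],p,M,s["force"],s["opening"])
c=eyes.get_calibration("wrist");im,d=eyes.get_image("wrist"); save("w7",im); np.save("w7d.npy",d)
im,dd=eyes.get_image("top"); save("t7",im);cv2.imwrite("pics/t7z.png",cv2.resize(im[165:245,250:360,::-1],None,fx=7,fy=7,interpolation=cv2.INTER_CUBIC))
pts=[]
for v in range(100,384):
    for u in range(180,340):
        if d[v,u]>0: pts.append([u,v,*atdepth("wrist",(u,v),d[v,u],c)])
pts=np.array(pts); z=pts[:,4]
for lo in np.arange(.062,.108,.005):
    Q=pts[(z>=lo)&(z<lo+.005)&(np.hypot(pts[:,2]-.468,pts[:,3]-.122)<.016)]
    if len(Q)>3: print(round(lo,3),len(Q),Q[:,2:4].min(0),Q[:,2:4].max(0))
```

```text
19.325 [0.4679 0.1216 0.1597] [[-0.0011 -0.0713  0.9975]
 [-0.0003  0.9975  0.0713]
 [-1.     -0.0003 -0.0011]] [-0.6763  0.4449  0.4508] 0.7022482236193877
0.062 281 [0.4524 0.1096] [0.4839 0.1374]
0.067 86 [0.4573 0.1152] [0.4793 0.1326]
0.072 23 [0.4602 0.1248] [0.476  0.1301]
0.077 31 [0.4594 0.1236] [0.4759 0.13  ]
0.082 26 [0.4597 0.1238] [0.4767 0.13  ]
0.087 31 [0.4606 0.1243] [0.4764 0.13  ]
0.092 32 [0.4599 0.1242] [0.4762 0.13  ]
0.097 363 [0.4594 0.1126] [0.4765 0.13  ]
0.102 17 [0.4622 0.1157] [0.4737 0.1271]
```

View pics/w7.png

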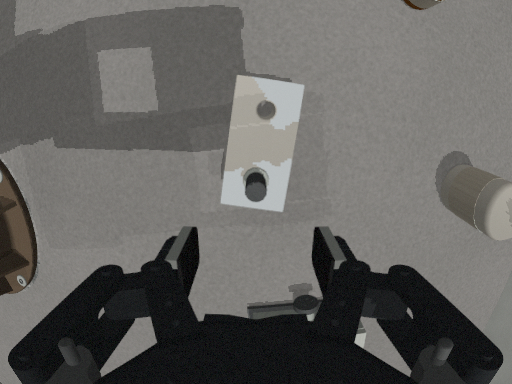

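View pics/t7z.png

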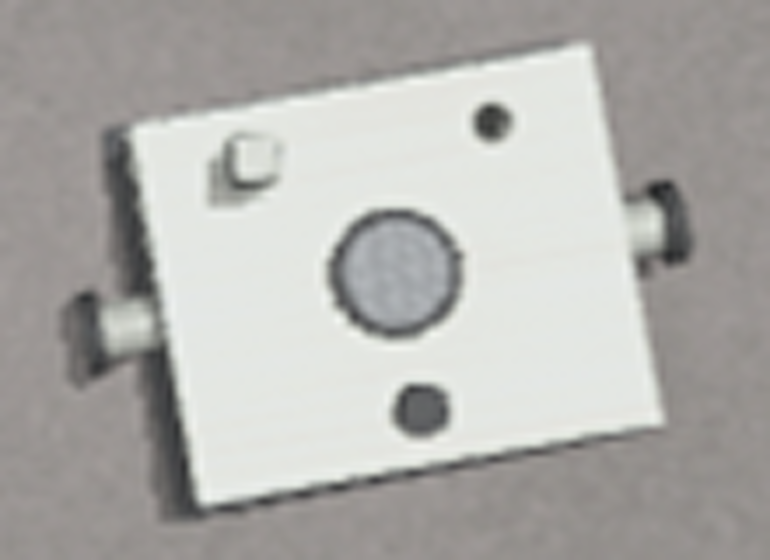

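>>> {"op": "drive_tool", "data": {
  "targets": [
    [[0.03,-0.0004,0,0,0.3],[0.06,-0.0004,0,0,0.3],[0.08,-0.0004,0,0,0.3],[0.0865,-0.0004,0,0,0.3],[0.0865,-0.0004,0,0,0.3],[0.0865,-0.0004,0,0,1],[0.0865,-0.0004,0,0,1],[0.0865,-0.0004,0,0,1],[0.0865,-0.0004,0,0,1],[0.0865,-0.0004,0,0,1],[0.0865,-0.0004,0,0,1]]
  ],
  "squeeze": 50
}}

```text
t: 20.8
position: [0.4684, 0.1217, 0.0742]
ee_rot: [-0.056, 1.569, 0.056]
force: [-1.3, -1.3, 7.8]
opening: 0.151
```

>>> {"op": "drive_tool", "data": {
  "targets": [
    [[-0.01,0,0,0,1],[-0.04,0,0,0,1],[-0.08,0,0,0,1],[-0.13,0,0,0,1],[-0.16,-0.05,0.01,0,1],[-0.16,-0.11,0.02,0,1],[-0.16,-0.17,0.03,0,1],[-0.16,-0.23,0.045,0,1],[-0.16,-0.275,0.055,0,1],[-0.16,-0.295,0.058,0,1],[-0.16,-0.295,0.058,0,1],[-0.16,-0.295,0.058,0,1]]
  ]
}}

```text
t: 22.3
position: [0.5464, -0.1674, 0.2337]
ee_rot: [-0.056, 1.57, 0.057]
force: [0.0, 0.4, -1.2]
opening: 0.153
```

Run:
```python
from h import *
s,p,M=st(); print(s["t"],p,M,s["force"],s["opening"])
c=eyes.get_calibration("wrist");im,d=eyes.get_image("wrist"); save("w8",im); np.save("w8d.npy",d)
pts=[]
for v in range(40,330):
    for u in range(180,350):
        if d[v,u]>0: pts.append([u,v,*atdepth("wrist",(u,v),d[v,u],c)])
pts=np.array(pts); np.save("pts8.npy",pts); z=pts[:,4]
for lo in np.arange(.18,.27,.005):
    Q=pts[(z>=lo)&(z<lo+.005)&(np.hypot(*(pts[:,2:4]-p[:2]).T)<.017)]
    if len(Q)>3:
        L=(Q[:,2:4]-p[:2])@M[:2,1:]*1000
        print(round(lo,3),len(Q),"y,z tool",L.min(0),L.max(0))
C=pts[abs(z-.07)<.003]; print("cover",cv2.minAreaRect(C[:,2:4].astype(np.float32)*1000))
Q=pts[(z>.0735)&(z<.078)&(pts[:,2]>.53)]; print("glass",(Q[:,2:4].min(0)+Q[:,2:4].max(0))/2,np.ptp(Q[:,2:4],0))
Q=pts[(z>.0795)&(z<.084)&(pts[:,2]<.53)]; print("head",(Q[:,2:4].min(0)+Q[:,2:4].max(0))/2)
for k in ["bolt_hole"]:
    for q in nets.mark_of("wrist",k)[:2]:
        px=np.array(q["xy"])*[512,384]; print(k,q["score"],px,atz("wrist",px,.07))
```

```text
22.3 [ 0.5464 -0.1674  0.2337] [[-0.0004 -0.0714  0.9974]
 [ 0.0005  0.9974  0.0714]
 [-1.      0.0005 -0.0003]] [ 0.0134  0.432  -1.2101] 0.15291315766933067
0.195 20 y,z tool [ 2.4887 -6.1008] [5.6674 3.975 ]
0.2 20 y,z tool [ 3.6237 -5.2896] [5.7274 3.2034]
0.22 50 y,z tool [ -1.6103 -11.8008] [11.3241 11.2459]
0.225 339 y,z tool [ -5.1408 -11.7688] [11.1501 11.1849]
0.23 78 y,z tool [ 1.6168 -8.8686] [8.6887 8.3571]
0.235 91 y,z tool [ 1.3111 -8.6149] [8.565  8.5815]
0.24 83 y,z tool [ 1.7338 -8.4149] [8.5777 8.461 ]
0.245 92 y,z tool [ 3.0476 -8.2273] [8.4605 7.7063]
0.25 82 y,z tool [ 5.5306 -6.2931] [8.4601 6.34  ]
0.255 246 y,z tool [-9.3417 -6.123 ] [8.4106 6.2048]
0.26 563 y,z tool [ -8.8944 -15.8973] [10.5829 15.5688]
0.265 190 y,z tool [-11.5965 -15.9496] [10.931  15.9523]
0.27 181 y,z tool [  5.1658 -15.8453] [10.6089 15.8496]
cover ((562.0398559570312, -156.51092529296875), (140.9941864013672, 171.3126678466797), 8.85452651977539)
glass [ 0.5741 -0.1352] [0.0716 0.0877]
head [ 0.5128 -0.1636]
bolt_hole 0.76 [314.3168 187.392 ] [ 0.6178 -0.1903  0.07  ]
```

View pics/w8.png

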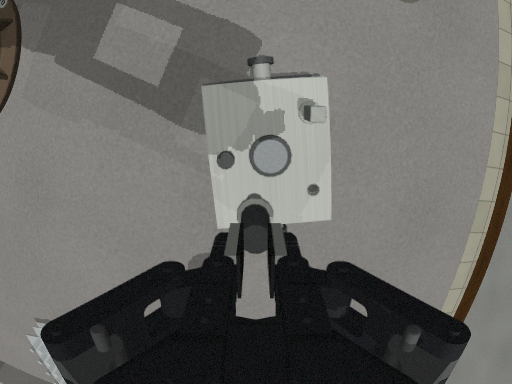

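Run:
```python
from h import *
c=eyes.get_calibration("wrist"); d=np.load("w8d.npy"); im=cv2.imread("pics/w8.png")
cv2.imwrite("pics/w8z.png",cv2.resize(im[165:215,285:340],None,fx=12,fy=12,interpolation=cv2.INTER_CUBIC))
pts=np.load("pts8.npy"); z=pts[:,4]
near=np.hypot(pts[:,2]-.617,pts[:,3]+.1925)<.013
H=pts[near&(z<.0665)]
print(len(H),np.histogram(H[:,4],bins=[0,.01,.02,.03,.04,.05,.058,.064,.067]))
# rim: cover-top points nearest -> fit circle as max empty circle
T=pts[near&(abs(z-.07)<.002)][:,2:4]
best=max(((np.min(np.hypot(T[:,0]-x,T[:,1]-y)),x,y) for x in np.arange(.613,.621,.0002) for y in np.arange(-.197,-.187,.0002)))
print("empty circle",best)
B=pts[(z>.059)&(z<.0655)&(np.hypot(pts[:,2]-.617,pts[:,3]+.1925)>.015)]; print(len(B),B[:,2:4].min(0),B[:,2:4].max(0))
```

```text
101 (array([ 0,  0,  0, 12, 24, 23, 33,  9]), array([0.   , 0.01 , 0.02 , 0.03 , 0.04 , 0.05 , 0.058, 0.064, 0.067]))
empty circle (np.float64(0.007179613411492221), np.float64(0.6159999999999997), np.float64(-0.1927999999999999))
32 [ 0.5423 -0.0727] [ 0.6159 -0.0604]
```

View pics/w8z.png

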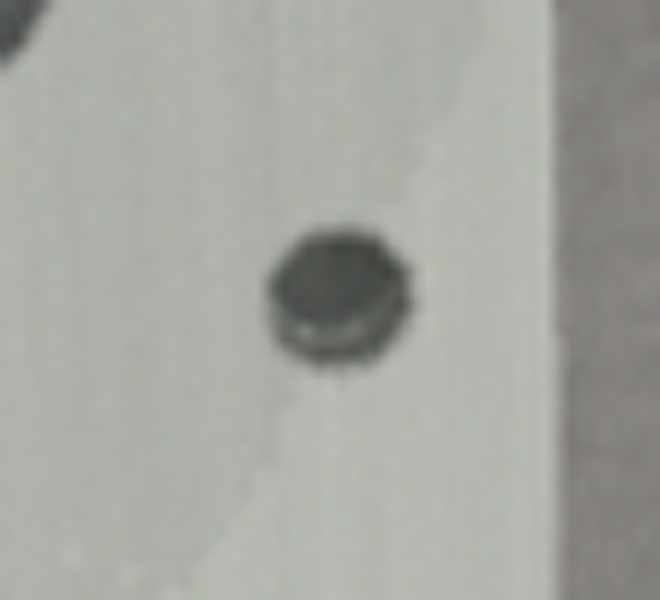

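>>> {"op": "drive_tool", "data": {
  "targets": [
    [[0,-0.015,0.034,0,1],[0.02,-0.0297,0.068,0,1],[0.06,-0.0297,0.068,0,1],[0.09,-0.0297,0.068,0,1],[0.105,-0.0297,0.068,0,1],[0.1117,-0.0297,0.068,0,1],[0.1117,-0.0297,0.068,0,1]]
  ]
}}

```text
t: 23.28
position: [0.6171, -0.1933, 0.1225]
ee_rot: [-0.056, 1.569, 0.056]
force: [0.9, 0.0, -1.3]
opening: 0.148
```

Run:
```python
from h import *
s,p,M=st(); print(s["t"],p,s["force"],s["opening"])
c=eyes.get_calibration("wrist");im,d=eyes.get_image("wrist"); save("w9",im); np.save("w9d.npy",d)
cv2.imwrite("pics/w9z.png",cv2.resize(im[100:260,160:360,::-1],None,fx=4,fy=3.7,interpolation=cv2.INTER_CUBIC))
pts=[]
for v in range(100,300):
    for u in range(180,340):
        if d[v,u]>0: pts.append([u,v,*atdepth("wrist",(u,v),d[v,u],c)])
pts=np.array(pts); z=pts[:,4]
for lo in np.arange(.075,.15,.005):
    Q=pts[(z>=lo)&(z<lo+.005)&(np.hypot(*(pts[:,2:4]-p[:2]).T)<.017)]
    if len(Q)>3:
        print(round(lo,3),len(Q),(Q[:,2:4].min(0)-p[:2])*1000,(Q[:,2:4].max(0)-p[:2])*1000)
H=pts[(z<.0665)&(np.hypot(pts[:,2]-.6165,pts[:,3]+.1926)<.011)]
print(len(H),H[:,2:4].min(0),H[:,2:4].max(0),H[:,4].min(),H[:,4].max())
```

```text
23.275 [ 0.6171 -0.1933  0.1225] [ 0.854   0.0364 -1.3015] 0.14815344783763795
0.085 26 [-6.1945  2.0294] [3.8635 5.7125]
0.09 14 [-4.1092  4.2019] [2.1851 5.7817]
0.11 204 [-11.9776  -6.0647] [11.1833 11.3934]
0.115 205 [-11.7782  -5.5609] [10.9278 11.1054]
0.12 73 [-8.987   1.6023] [8.1324 8.5349]
0.125 98 [-8.7153  1.6803] [8.522  8.4804]
0.13 81 [-8.474   2.1279] [8.3637 8.5999]
0.135 87 [-7.7996  3.4013] [6.6946 8.6092]
0.14 87 [-6.5888  5.1279] [5.8799 8.6832]
0.145 649 [ -6.4448 -10.0124] [6.5783 8.5854]
140 [ 0.6096 -0.199 ] [ 0.6234 -0.1937] 0.027088337564620313 0.06582620612475265
```

View pics/w9z.png

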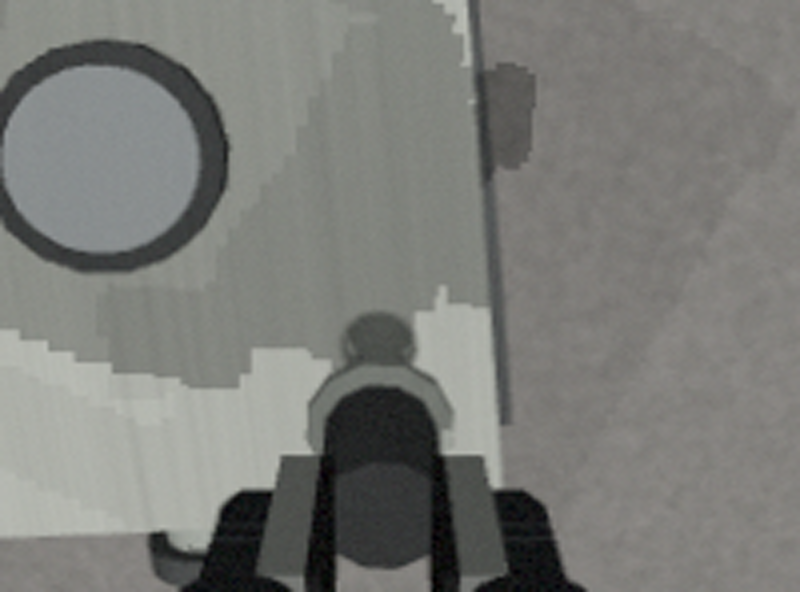

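>>> {"op": "drive_tool", "data": {
  "targets": [
    [[0.002,0.0013,-0.0002,0,1],[0.004,0.0013,-0.0002,0,1],[0.006,0.0013,-0.0002,0,1],[0.008,0.0013,-0.0002,0,1],[0.0095,0.0013,-0.0002,0,1],[0.011,0.0013,-0.0002,0,1],[0.0125,0.0013,-0.0002,0,1],[0.0125,0.0013,-0.0002,0,1]]
  ]
}}

```text
t: 24.32
position: [0.6165, -0.1921, 0.1093]
ee_rot: [-0.056, 1.57, 0.056]
force: [1.5, -0.1, -0.1]
opening: 0.146
```

>>> {"op": "drive_tool", "data": {
  "targets": [
    [[0.001,0,0,0,1],[0.002,0,0,0,1],[0.003,0,0,0,1],[0.004,0,0,0,1],[0.005,0,0,0,1],[0.006,0,0,0,1],[0.006,0,0,0,1]]
  ]
}}

```text
t: 25.2
position: [0.6165, -0.1921, 0.1033]
ee_rot: [-0.056, 1.57, 0.056]
force: [-0.2, -0.1, -1.6]
opening: 0.146
```

>>> {"op": "drive_tool", "data": {
  "targets": [
    [[0.001,0,0,0,1],[0.002,0,0,0,1],[0.003,0,0,0,1],[0.004,0,0,0,1],[0.005,0,0,0,1],[0.006,0,0,0,1],[0.006,0,0,0,1]]
  ]
}}

```text
t: 26.08
position: [0.6166, -0.1921, 0.0973]
ee_rot: [-0.056, 1.57, 0.056]
force: [-0.2, 1.1, -2.4]
opening: 0.152
```

>>> {"op": "drive_tool", "data": {
  "targets": [
    [[0.001,0,0,0,1],[0.002,0,0,0,1],[0.003,0,0,0,1],[0.004,0,0,0,1],[0.005,0,0,0,1],[0.006,0,0,0,1],[0.007,0,0,0,1],[0.008,0,0,0,1],[0.008,0,0,0,1]]
  ]
}}

```text
t: 27.2
position: [0.6164, -0.1921, 0.0893]
ee_rot: [-0.056, 1.57, 0.056]
force: [0.5, 0.8, -0.7]
opening: 0.147
```

Expected seating is at TCP 0.0822.

>>> {"op": "drive_tool", "data": {
  "targets": [
    [[0.001,0,0,0,1],[0.002,0,0,0,1],[0.003,0,0,0,1],[0.004,0,0,0,1],[0.005,0,0,0,1],[0.006,0,0,0,1],[0.0065,0,0,0,1],[0.0065,0,0,0,1]]
  ]
}}

```text
t: 28.2
position: [0.6165, -0.1921, 0.0828]
ee_rot: [-0.056, 1.57, 0.056]
force: [0.3, 0.1, -0.9]
opening: 0.147
```

>>> {"op": "drive_tool", "data": {
  "targets": [
    [[0.0004,0,0,0,1],[0.0008,0,0,0,1],[0.0012,0,0,0,1],[0.0014,0,0,0,1],[0.0014,0,0,0,1]]
  ]
}}

```text
t: 28.82
position: [0.6166, -0.1922, 0.0822]
ee_rot: [-0.056, 1.57, 0.056]
force: [-2.9, 1.7, 9.7]
opening: 0.148
```

>>> {"op": "drive_tool", "data": {
  "targets": [
    [[0,0,0,0,0.5],[0,0,0,0,0.5],[0,0,0,0,0.5],[0,0,0,0,0.5],[0,0,0,0,0.5],[-0.01,0,0,0,0.5],[-0.04,0,0,0,0.5],[-0.09,0,0,0,0.5],[-0.13,-0.01,-0.03,0,0.5],[-0.15,-0.02,-0.06,0,0.5],[-0.15,-0.03,-0.07,0,0.5],[-0.15,-0.03,-0.07,0,0.5]]
  ]
}}

```text
t: 30.32
position: [0.5486, -0.2276, 0.2314]
ee_rot: [-0.055, 1.57, 0.055]
force: [0.2, 0.0, -0.2]
opening: 0.498
```

Run:
```python
from h import *
s,p,M=st(); print(s["t"],p,s["force"],s["opening"])
c=eyes.get_calibration("wrist");im,d=eyes.get_image("wrist"); save("w10",im)
cv2.imwrite("pics/w10z.png",cv2.resize(im[40:240,180:350,::-1],None,fx=4,fy=3,interpolation=cv2.INTER_CUBIC))
im2,_=eyes.get_image("scene");cv2.imwrite("pics/s10z.png",cv2.resize(im2[90:220,170:330,::-1],None,fx=5,fy=4.5,interpolation=cv2.INTER_CUBIC))
pts=[]
for v in range(20,300):
    for u in range(160,360):
        if d[v,u]>0: pts.append([u,v,*atdepth("wrist",(u,v),d[v,u],c)])
pts=np.array(pts); z=pts[:,4]
C=pts[abs(z-.07)<.002]; print("cover",cv2.minAreaRect(C[:,2:4].astype(np.float32)*1000))
for nm,x,y in [("drift",.602,-.103),("bolt",.6165,-.1922)]:
    q=pts[np.hypot(pts[:,2]-x,pts[:,3]-y)<.016]
    print(nm,np.histogram(q[:,4],bins=np.arange(.06,.125,.003)), "top",np.percentile(q[:,4],98))
    for lo,hi in [(.0725,.0775),(.104,.112),(.112,.121)]:
        k=q[(q[:,4]>lo)&(q[:,4]<hi)]
        if len(k)>5: print(lo,len(k),np.median(k[:,4]),k[:,2:4].min(0),k[:,2:4].max(0))
```

```text
30.325 [ 0.5486 -0.2276  0.2314] [ 0.2204  0.0165 -0.2068] 0.4984133647616623
cover ((565.6419067382812, -231.0943145751953), (154.56272888183594, 331.9015197753906), 3.3038978576660156)
drift (array([  0,   0,  17, 126,  27, 113,  14,   8,   9,  13,  12,  15,   9,
        19,  11,  18,  11,  19,  37, 238,   1]), array([0.06 , 0.063, 0.066, 0.069, 0.072, 0.075, 0.078, 0.081, 0.084,
       0.087, 0.09 , 0.093, 0.096, 0.099, 0.102, 0.105, 0.108, 0.111,
       0.114, 0.117, 0.12 , 0.123])) top 0.11917962180421639
0.0725 133 0.07585651171761221 [ 0.589  -0.1163] [ 0.6128 -0.092 ]
0.104 41 0.10729474916948989 [ 0.593  -0.1122] [ 0.609  -0.0977]
0.112 287 0.11786548281415138 [ 0.5932 -0.1123] [ 0.6101 -0.0953]
bolt (array([  0,   0,  11, 199,  68,  38,   9,   8,  13,   5,  10,   8,  12,
         9,  11,  34, 204,   0,   0,   0,   0]), array([0.06 , 0.063, 0.066, 0.069, 0.072, 0.075, 0.078, 0.081, 0.084,
       0.087, 0.09 , 0.093, 0.096, 0.099, 0.102, 0.105, 0.108, 0.111,
       0.114, 0.117, 0.12 , 0.123])) top 0.11000217039865111
0.0725 103 0.07471273588588401 [ 0.6046 -0.2035] [ 0.6239 -0.1809]
0.104 238 0.10884143387156645 [ 0.6064 -0.2011] [ 0.624  -0.1838]
```

View pics/w10z.png

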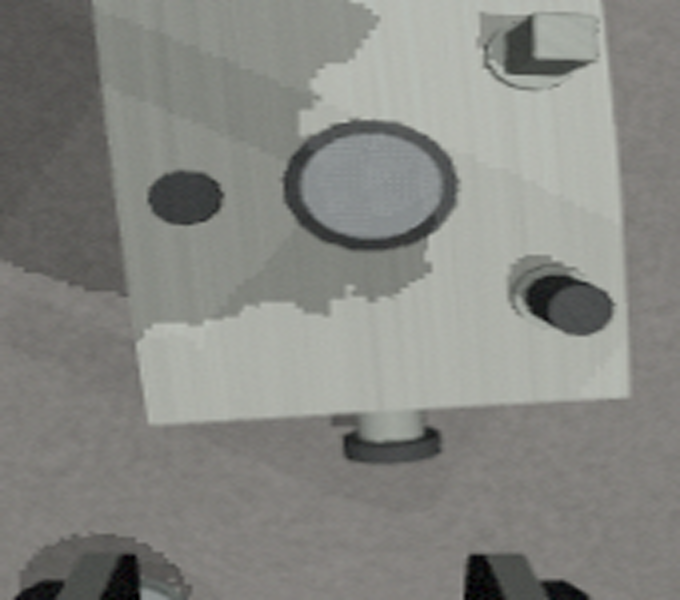

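View pics/s10z.png

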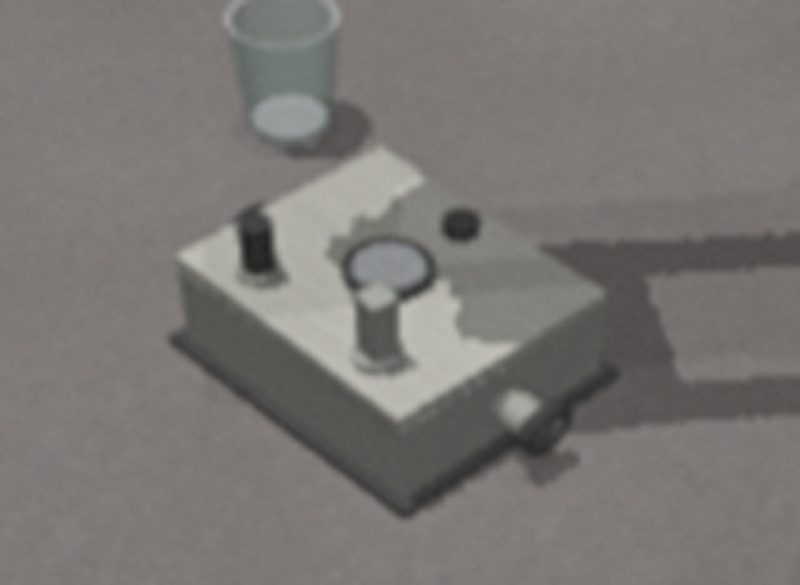

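Run:
```python
from h import *
print(order.hand_in()); print(r.observe()["t"])
```

```text
the job is handed in; nothing more can be done
None
the job is handed in; nothing more can be done
```

The job is done and handed in at about 30.4 s of the 72 s allowed. The drift pin is seated in the larger hole with the cover pulled into line, and the loose bolt is fully home in the smaller hole.

- **Drift pin:** I found the cover swung about 0.12 rad and set the nose in its hole. I then dragged the cover round against about 2 N and lowered in small steps. The collar landed on the cover at the expected height with about 8 N, and I released it there.
- **Bolt:** It went down the smaller hole with almost no resistance and seated at the expected height with about 10 N, then was released.
- **Last checks:** Wrist camera depth put the drift's collar top at 75.9 mm and its handle top at 117.9 mm (expected 76 and 118). The bolt's collar top read 74.7 mm and its knob top 108.8 mm (expected 75 and 109). The scene picture shows the cover flush with the body, and the gripper was open and well clear at hand-in. The bottles and beaker were not touched.
- **Disagreements:** After the drift was seated, the cover's measured angle was still about 0.013 rad short of the body's. That is about 1.5 mm at the holes, roughly the drift's own clearance, and it did not hinder the bolt. My last automatic fit of the cover outline was useless because background points got into it, so final alignment was judged from the pictures. The network's marks for the hole points were 2–10 mm off the depth-based positions I used, depending on the camera.

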